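# Tare the empty beaker on the lab balance

## Task

Get the balance ready for weighing into the beaker that stands on its pan: with a fingertip push the sliding glass cover of the draught shield gently forward until it is fully shut, then tap the round key at the left end of the key row to wake the balance, tap the long bar key to tare it, and last tap the square key at the right end to log the reading. Tap lightly, one key at a time, press no key while the cover is open, and leave the narrow key beside the round one alone. Pick nothing up, do not disturb the beaker or the things lying about, and finish with all keys released.

Things in the scene. Friction and masses are not known exactly. Their poses are not given: they have to be found in the camera images.
- balance: White lab balance, 250 deep x 200 wide x 174 mm high, fixed. Origin: centre of underside; x to its back, y to its left, z up. Front: a dark panel sloping up 0.2 rad from x -125, z 33 mm to x -30, z 52 mm; key row at x -99 mm, blank display behind it. Glass draught shield x -30 to 75, y +-77 mm, walls 148, side rails 156 mm high; column behind it to x 125, z 148 mm. Pan centre x 22, top z 62 mm.
- cover (a joint): Sliding glass cover on top of the draught shield: 0 = fully shut, grows in m as it opens along the balance's +x (to the back), at most 0.09. Starts 0.05 to 0.085 open. It stays where it is left and takes about 1.5 N to slide; a firm stop ends it at 0.
- cover_grip (a point): Middle of the top edge of the cover's finger tab: an upright black rubber bar 76 mm long (along the balance's y), 8 mm thick, 20 mm high on the glass, which reaches 98 mm behind it and 9 mm in front. Moves with the cover; axes those of the balance. Push the tab's back (+x) face along -x to shut the cover; it bends about its root, about 1 to 3 N per mm, and springs back.
- standby_top (a point): Centre of the top face of the round key (22 mm across) at the left end of the row, which wakes the balance. Its z axis is normal to the sloping panel; pressing goes along -z of this point. The key tops stand 8 mm above the panel when released.
- tare_top (a point): Centre of the top face of the long bar key (50 mm wide, 20 mm deep) near the middle of the row, which tares. Axes as for the round key.
- print_top (a point): Centre of the top face of the square key (20 x 20 mm) at the right end of the row, which logs the reading. Axes as for the round key.
- menu_top (a point): Centre of the top face of the narrow key (14 mm wide, 20 mm deep) between the round key and the bar key, 42 mm from the round key's centre: not to be pressed.
- standby (a joint): Travel of the round key: 0 = released, 0.007 m = fully down; counts as tapped beyond 0.0025. Springs back by itself; moves at 1.5 N, 3.8 N at 0.0025, 7.8 N fully down, then a hard stop.
- tare (a joint): Travel of the bar key, same values and spring.
- print (a joint): Travel of the square key, same values and spring.
- menu (a joint): Travel of the narrow key that must not be pressed, same values and spring.
- beaker: Empty beaker, 54 mm across, 62 mm high, standing loose on the pan inside the shield; origin in the middle of its underside.
- notebook: Closed notebook, 210 x 152 x 14 mm, lying on the bench to the right; origin in the middle of its underside. Bystander.
- marker: Marker pen, 124 mm long, 12 mm thick, lying on the notebook; origin in the middle of its underside. Bystander.
- brown_bottle: Brown bottle, 66 mm across, 135 mm high, to the right of the balance; origin in the middle of its underside. Bystander.
- bench_timer: White bench timer, 28 x 66 x 58 mm, to the right of the balance; origin in the middle of its underside. Bystander.
Mind the look-alikes: they are no part of the job. Leave any purple look-alike of the beaker alone.

How it is judged:
By the outcome, as a careful person would: the job done as asked, in the order asked, and still so for the second after the job is handed in, with the robot touching nothing.
It also fails if it takes over 54 s, if anything falls off the work surface, if the arm or the gripper's body presses on something with over 40 N, if the wrist force passes 120 N, or if a joint passes its speed limit or range.

## Robot

A 6-joint arm with a two-finger parallel gripper is mounted at the origin on a cart in front of the work surface, level with it; the furniture and walls round the work are solid. World frame = base frame: x ahead of the robot, y to its left, z up, the work surface at z = 0. Lengths are in m, angles in rad, forces in N, time in s.
With the tool pointing down it reaches from about 0.325 to 0.775 m from the base axis. Payload 5.5 kg.
Tool frame: the origin (TCP) lies midway between the tips of the shut fingers; the grasp point (between the pads) lies manip.grip_point_offset behind it (manip.grip_point_offset is the distance from the TCP to the grasp point, in m); z points along the fingers, y is the direction in which the jaws open and shut (so a half turn about z gives the same grasp; the last joint's range is limited). The gripper opens to 88 mm and grips with 3 to 60 N. Pads are 20 mm wide; open, the fingers measure 115 mm over their backs; the gripper's body (75 mm by 178 mm) begins 61 mm behind the grasp point.
Start: joints at [-1.31, 0.091, 1.231, -0, 1.82, -0.057], TCP at [0.187, -0.57, 0.223] pointing down, gripper open.
Joint ranges: [-2.87, 2.87], [-0.86, 2.18], [0.17, 2.46], [-1.51, 4.65], [0.06, 2.69], [-2.65, 2.65]. Speed limits (rad/s): [2.57, 2.57, 3.01, 3.14, 3.14, 3.14].

## Interface

Orientations are given as a rotation vector (axis times angle).
In Python, from workcell import manip, eyes gives the robot as it stands.
- The arm moves only by the tool move_arm, never from a script. Its arguments are lists of equal length, an entry for each row: "offset": the shift along the tool's x, y, z in m, a list of three; "turn": the turn, a rotation vector about the tool's x, y, z in rad, a list of three. A call has 1 to 12 rows; each row is the pose to reach, as a shift and turn from the pose commanded when the call began, along the tool's axes at that moment; what a row does not reach only later rows make up. A row lasts 1/8 s, in which the tool goes at most 62.5 mm and 10.7 degrees, less where a joint would pass 70% of its speed; a pose out of reach is approached as far as the arm can. A call with a gripper value outside its range is refused whole. "hand" is the closure, from -1 (fully open) to 1 (shut), set as the call begins (left out, the last holds). The fingers move at their own pace and stop on an object; the grip force is fixed at half the most. Time passes only in rows, so rows that repeat a pose let the fingers close. It gives the time, the measured TCP pose, the force and the opening at its end, in the units of the state.
- manip.get_state(): the state, without advancing time (a new reading comes with each control period).
- eyes.grab_frame(name): name is "scene" or "top" or "wrist"; returns the picture (384x512x3 uint8, blue, green, red); there is no depth.
- eyes.calibration(name): a dict with "camera_matrix" (3x3 intrinsics, pixels), "R" (3x3) and "t" (3): a world point X has camera coordinates R X + t. Camera axes: x right, y down, z forward; pixel columns grow to the right and rows downward; lengths in m; the calibration is good to about 2 mm. A picture is of the moment at which its call begins: read the wrist's pose just before it. calibration takes no time and is no camera call; for the wrist camera it gives the pose at the moment of the call.
- manip.hand_in(): hands the job in, once; it reports no verdict.
The state is a dict: "clock": time; "joint_pos": joint angles; "qvel": joint speeds; "effort": joint torques, N m; "position": TCP position; "tool_rot": TCP orientation; "ft_force": force on the tool from outside, world axes, zero at the start; "wrist_torque": the same for the moment, N m; "gripper_width": finger opening in m.
Only numpy, scipy, OpenCV 4.12 (cv2) and the standard library are available. Lean on these libraries where they do the work, as an engineer would, in place of code of your own. Each camera call takes 0.05 s, during which the arm holds its last target.

## Working session

There is one attempt and no reset: what is moved stays moved. The work goes in short steps, Python scripts to look and compute and a tool call to move; the robot and the scene stay as the last step left them, time stands still between calls to the robot, and variables do not carry over. Pictures are saved under pics/ and viewed, and the job is handed in when it is done.

Besides the shell and the picture viewer there is one more tool, called after "Call:" as name(argument=value, ...) on one line, values as JSON. move_arm: Moves the arm, as the interface text tells. Its arguments: {"type":"object","properties":{"offset":{"type":"array","items":{"type":"array","items":{"type":"number"}}},"turn":{"type":"array","items":{"type":"array","items":{"type":"number"}}},"hand":{"type":"number"}},"required":["offset","turn"]}

```bash
ls; mkdir -p pics
python3 - <<'E'
from workcell import manip, eyes
import cv2,numpy as np
for n in ["scene","top","wrist"]:
    f=eyes.grab_frame(n); cv2.imwrite(f"pics/a_{n}.png",f)
    c=eyes.calibration(n); print(n,np.round(c["camera_matrix"],1).tolist(),np.round(c["R"],3).tolist(),np.round(c["t"],3).tolist())
print(manip.get_state(), manip.grip_point_offset)
E
```

```text
pics
scene [[471.4, 0.0, 258.8], [0.0, 471.4, 194.5], [0.0, 0.0, 1.0]] [[0.523, -0.852, 0.016], [-0.472, -0.305, -0.827], [0.709, 0.425, -0.562]] [-0.188, 0.357, 1.484]
top [[360.0, 0.0, 251.4], [0.0, 360.0, 192.6], [0.0, 0.0, 1.0]] [[-0.012, -1.0, -0.002], [-0.973, 0.012, -0.232], [0.232, -0.001, -0.973]] [0.086, 0.522, 1.231]
wrist [[284.2, 0.0, 253.8], [0.0, 284.2, 191.2], [0.0, 0.0, 1.0]] [[0.312, -0.95, -0.002], [-0.907, -0.298, 0.296], [-0.282, -0.09, -0.955]] [-0.599, -0.037, 0.392]
{'clock': 0.15, 'joint_pos': array([-1.30972086e+00,  9.16666113e-02,  1.23157910e+00, -2.15721401e-05,
        1.81979036e+00, -5.67153823e-02]), 'qvel': array([ 0.00059487, -0.00229023, -0.0019431 , -0.00137159,  0.001556  ,
       -0.00270393]), 'effort': array([ 1.83495074e-03, -4.47044420e+01, -4.06907523e+01,  6.99739996e-02,
        2.74215447e-02, -9.17633611e-05]), 'position': array([ 0.18740822, -0.56975427,  0.22179522]), 'tool_rot': array([-3.10060256e+00, -4.96851716e-01,  2.63825940e-04]), 'ft_force': array([ 0.20531234, -0.19869091, -0.27231758]), 'wrist_torque': array([ 0.01310869, -0.01296135,  0.02299128]), 'gripper_width': 0.08756108277676657} 0.0187
```

View pics/a_scene.png

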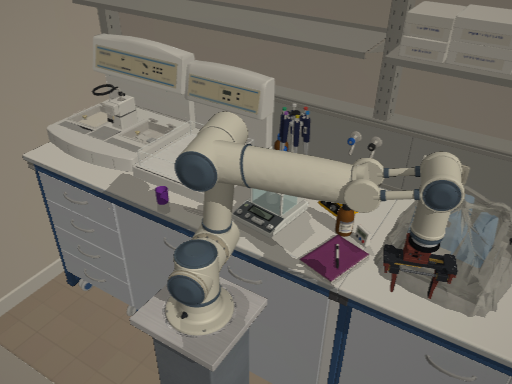

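View pics/a_top.png

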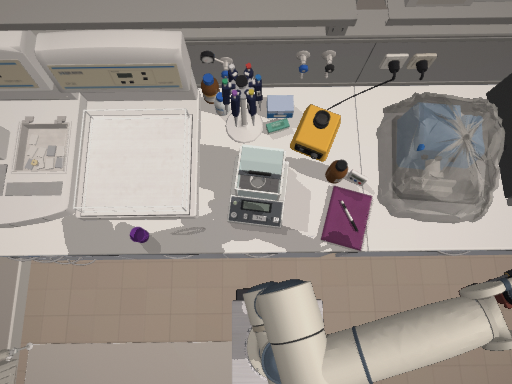

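Run:
```python
import cv2
f=cv2.imread("pics/a_top.png")[70:270,150:390]; cv2.imwrite("pics/a_topz.png",cv2.resize(f,None,fx=3.3,fy=3,interpolation=cv2.INTER_CUBIC)[:600,:800])
f=cv2.imread("pics/a_scene.png")[60:290,150:450]; cv2.imwrite("pics/a_scz.png",cv2.resize(f,None,fx=2.6,fy=2.6,interpolation=cv2.INTER_CUBIC))
```

```text
(no output)
```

View pics/a_topz.png

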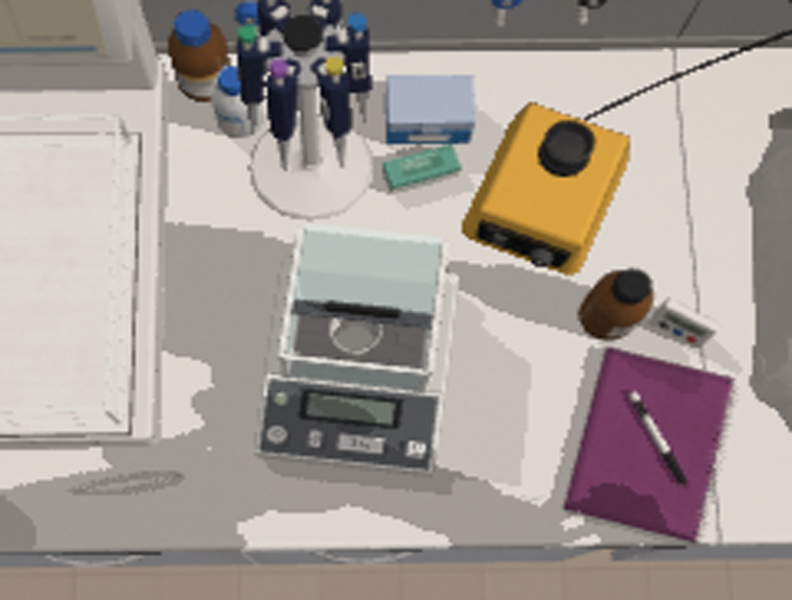

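View pics/a_scz.png

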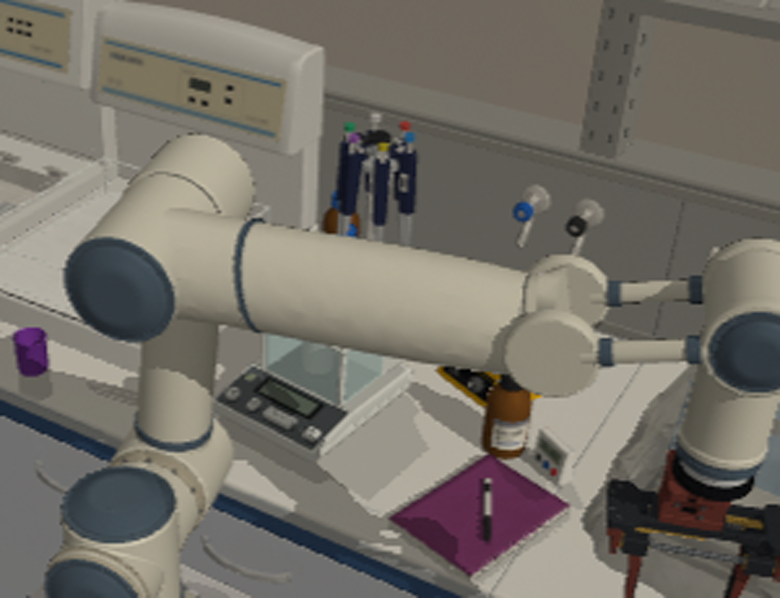

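```bash
cat > h.py <<'E'
import numpy as np, cv2
from scipy.optimize import least_squares
from scipy.spatial.transform import Rotation as Rn
def ray(c,uv):
    K,R,t=[np.array(c[k],float) for k in("camera_matrix","R","t")]
    return -R.T@t.ravel(), R.T@np.linalg.solve(K,[uv[0],uv[1],1.])
def atz(c,uv,z):
    o,d=ray(c,uv); return o+d*(z-o[2])/d[2]
def proj(c,X):
    K,R,t=[np.array(c[k],float) for k in("camera_matrix","R","t")]
    p=K@(R@np.asarray(X,float).T+t.reshape(3,1)); return (p[:2]/p[2]).T
def bw(p,b): # balance->world, p=(x,y,yaw)
    b=np.atleast_2d(b).astype(float); c,s=np.cos(p[2]),np.sin(p[2])
    return np.c_[p[0]+c*b[:,0]-s*b[:,1],p[1]+s*b[:,0]+c*b[:,1],b[:,2]]
E
python3 - <<'E'
from h import *
from workcell import eyes
c=eyes.calibration("top")
z=lambda u,v:(150+(u+.5)/3.3-.5,70+(v+.5)/3-.5)
for n,u,v,h in[("round",277,435,.046),("nar",315,438,.046),("bar",361,443,.046),("sq",416,449,.046),("tabL",327,304,.172),("tabR",400,313,.172),("FL",258,455,.033),("FR",433,470,.033),("BL",268,376,.052),("BR",440,392,.052),("railBL",298,230,.156),("railBR",445,238,.156),("railFL",280,358,.156),("railFR",430,374,.156)]:
    print(n,np.round(atz(c,z(u,v),h),4))
E
```

```text
round [0.4463 0.1443 0.046 ]
nar [0.4421 0.1031 0.046 ]
bar [0.4355 0.0534 0.046 ]
sq [ 0.4275 -0.006   0.046 ]
tabL [0.5705 0.0877 0.172 ]
tabR [0.5592 0.0145 0.172 ]
FL [0.4245 0.1657 0.033 ]
FR [ 0.404  -0.0246  0.033 ]
BL [0.5173 0.1538 0.052 ]
BR [ 0.4952 -0.0336  0.052 ]
railBL [0.6637 0.1169 0.156 ]
railBR [ 0.6521 -0.0352  0.156 ]
railFL [0.5135 0.1358 0.156 ]
railFR [ 0.4934 -0.0148  0.156 ]
```

Call:
move_arm(offset=[[0,0,-0.06],[0,0,-0.12],[0.05,-0.04,-0.127],[0.1,-0.09,-0.127],[0.15,-0.135,-0.127],[0.2,-0.18,-0.127],[0.25,-0.225,-0.127],[0.29,-0.265,-0.127],[0.33,-0.305,-0.127],[0.37,-0.34,-0.127],[0.41,-0.375,-0.127],[0.45,-0.41,-0.127]], turn=[[0,0,0],[0,0,-0.15],[0,0,-0.3],[0,0,-0.48],[0,0,-0.66],[0,0,-0.84],[0,0,-1.02],[0,0,-1.2],[0,0,-1.38],[0,0,-1.56],[0,0,-1.74],[0,0,-1.92]], hand=1)

```text
clock: 1.65
position: [0.4874, -0.0379, 0.3494]
tool_rot: [-1.363, -2.831, 0.0]
ft_force: [0.5, 0.0, 0.4]
gripper_width: 0.0001
```

Call:
move_arm(offset=[[0.01,0.025,0],[0.02,0.05,0],[0.03,0.075,0],[0.04,0.099,0],[0.04,0.099,0],[0.04,0.099,0]], turn=[[0,0,-0.18],[0,0,-0.36],[0,0,-0.54],[0,0,-0.7],[0,0,-0.773],[0,0,-0.773]])

```text
clock: 2.4
position: [0.5399, 0.0531, 0.3491]
tool_rot: [-0.205, -3.134, 0.0]
ft_force: [0.1, -0.1, -0.8]
gripper_width: 0.0004
```

Run:
```python
from workcell import manip, eyes
import cv2,numpy as np,pickle
s=manip.get_state();c=eyes.calibration("wrist");f=eyes.grab_frame("wrist"); cv2.imwrite("pics/b_wrist.png",f)
pickle.dump((c,s),open("b.pkl","wb"))
f2=eyes.grab_frame("top"); cv2.imwrite("pics/b_top.png",f2)
cv2.imwrite("pics/b_wz.png",cv2.resize(f,(800,600),interpolation=cv2.INTER_CUBIC))
print(s)
```

```text
{'clock': 2.4, 'joint_pos': array([ 3.53099835e-02,  1.69593704e-03,  1.09517062e+00, -6.49152464e-05,
        2.04567200e+00, -1.40460582e+00]), 'qvel': array([-0.01199645, -0.01048874,  0.00141822,  0.00210273, -0.00073737,
        0.03462956]), 'effort': array([ 3.26969605e-01, -3.85941339e+01, -3.88180017e+01,  2.23252497e-02,
        6.28570095e-02, -4.25222833e-01]), 'position': array([0.53993128, 0.05307392, 0.3491276 ]), 'tool_rot': array([-2.05425247e-01, -3.13393188e+00,  2.39619875e-04]), 'ft_force': array([ 0.11944085, -0.057058  , -0.79262714]), 'wrist_torque': array([ 0.05380713, -0.15741063,  0.01681881]), 'gripper_width': 0.0004413203730806733}
```

View pics/b_wz.png

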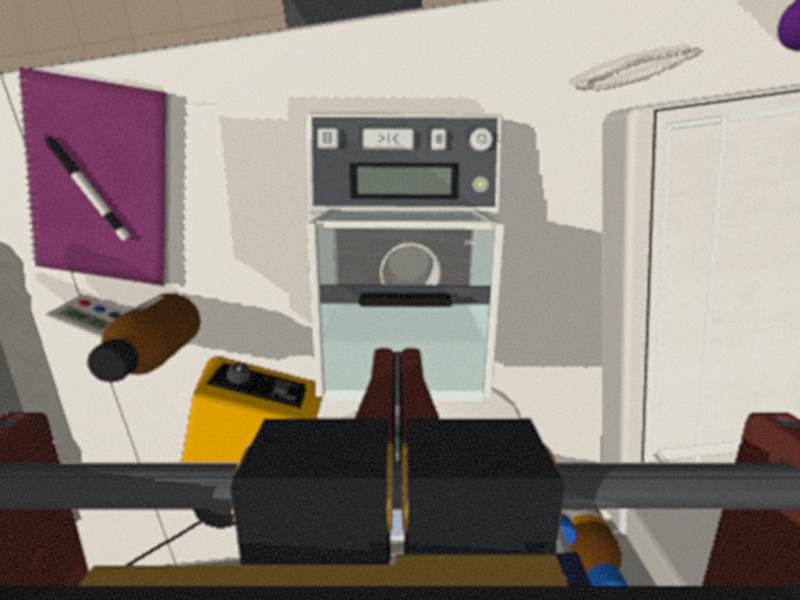

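Run:
```python
import cv2
f=cv2.imread("pics/b_wrist.png")
a=cv2.resize(f[70:140,190:325],None,fx=5.9,fy=5.9,interpolation=cv2.INTER_CUBIC);cv2.imwrite("pics/b_keys.png",a)
a=cv2.resize(f[130:260,190:325],None,fx=4.6,fy=4.6,interpolation=cv2.INTER_CUBIC);cv2.imwrite("pics/b_tab.png",a)
```

```text
(no output)
```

View pics/b_keys.png

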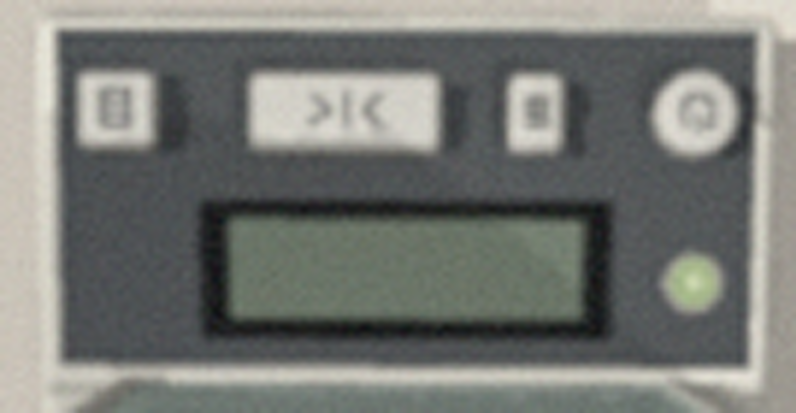

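View pics/b_tab.png

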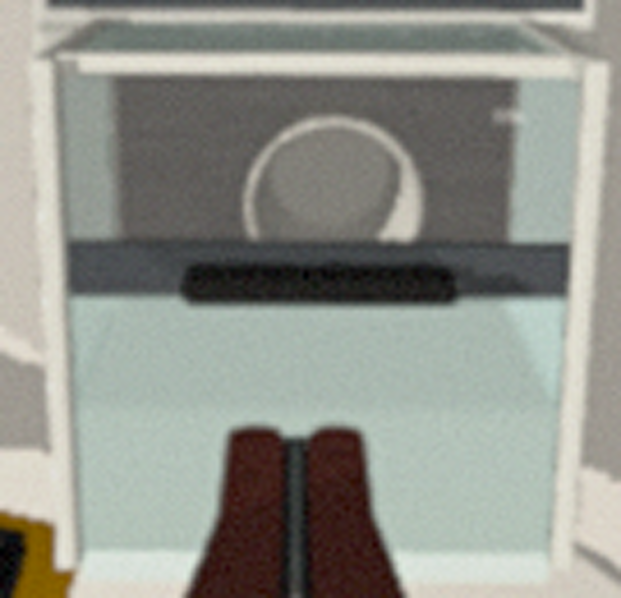

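```bash
cat >> h.py <<'E'
import pickle
def cz(u,v,s,ox,oy): return (ox+(u+.5)/s-.5,oy+(v+.5)/s-.5)
E
python3 - <<'E'
from h import *
c,s=pickle.load(open("b.pkl","rb"))
k=lambda u,v:cz(u,v,5.9,190,70); t=lambda u,v:cz(u,v,4.6,190,130)
Z=.0455
P={n:atz(c,k(*uv),Z) for n,uv in dict(sq=(116,110),bar=(345,112),nar=(536,114),rnd=(696,114)).items()}
for n in P: print(n,P[n].round(4), np.linalg.norm(P[n]-P['rnd']).round(4))
d=P['rnd']-P['sq']; yaw=np.arctan2(-d[0],d[1]); print("yaw keys",yaw)
for uv in((58,32),(757,32)): print("front",atz(c,k(*uv),.034).round(4))
for uv in((62,362),(748,365)): print("back",atz(c,k(*uv),.052).round(4))
for uv in((182,303),(457,303)): print("tab back top",atz(c,t(*uv),.174).round(4))
for uv in((182,265),(457,265)): print("tab front root",atz(c,t(*uv),.154).round(4))
for uv in((35,62),(607,65),(66,565),(568,565)): print("rail",atz(c,t(*uv),.156).round(4))
for uv in((250,430),(340,430)): print("tip?",t(*uv))
print(s['position'],proj(c,[s['position']]))
E
```

```text
sq [ 0.4266 -0.0017  0.0455] 0.1518
bar [0.435  0.0576 0.0455] 0.0919
nar [0.442  0.1071 0.0455] 0.0419
rnd [0.4475 0.1486 0.0455] 0.0
yaw keys -0.13828877005366969
front [ 0.4047 -0.0151  0.034 ]
front [0.429  0.1683 0.034 ]
back [ 0.488  -0.0265  0.052 ]
back [0.5131 0.1564 0.052 ]
tab back top [0.5628 0.0186 0.174 ]
tab back top [0.5726 0.0926 0.174 ]
tab front root [0.5577 0.0177 0.154 ]
tab front root [0.568  0.0954 0.154 ]
rail [ 0.4955 -0.0124  0.156 ]
rail [0.5166 0.1408 0.156 ]
rail [ 0.6466 -0.0319  0.156 ]
rail [0.6667 0.1196 0.156 ]
tip? (243.95652173913044, 223.08695652173913)
tip? (263.52173913043475, 223.08695652173913)
[0.53993128 0.05307392 0.3491276 ] [[254.48367167 240.06488919]]
```

Call:
move_arm(offset=[[-0.03,0.003,0],[-0.055,0.006,0.0],[-0.056,0.006,0.05],[-0.056,0.006,0.1],[-0.056,0.006,0.14],[-0.056,0.006,0.164],[-0.056,0.006,0.164],[-0.056,0.006,0.164]], turn=[[0,0,0],[0,0,0],[0,0,0],[0,0,0],[0,0,0],[0,0,0],[0,0,0],[0,0,0]])

```text
clock: 3.5
position: [0.5966, 0.0512, 0.1873]
tool_rot: [0.207, 3.133, 0.0]
ft_force: [-0.6, 0.6, -0.9]
gripper_width: 0.0007
```

```bash
cat > look.py <<'E'
import sys
from h import *
from workcell import manip, eyes
n=sys.argv[1]
s=manip.get_state();c=eyes.calibration("wrist");f=eyes.grab_frame("wrist"); cv2.imwrite(f"pics/{n}_wrist.png",f)
pickle.dump((c,s),open(n+".pkl","wb"))
cv2.imwrite(f"pics/{n}_wz.png",cv2.resize(f,(800,600),interpolation=cv2.INTER_CUBIC))
print(s['clock'],s['position'].round(4),s['ft_force'].round(2),s['joint_pos'].round(3),proj(c,[s['position']]))
E
python3 look.py c
```

```text
3.5 [0.5966 0.0512 0.1873] [-0.58  0.64 -0.89] [ 0.029  0.081  1.303  0.     1.755 -1.41 ] [[254.42646766 240.06814113]]
```

View pics/c_wz.png

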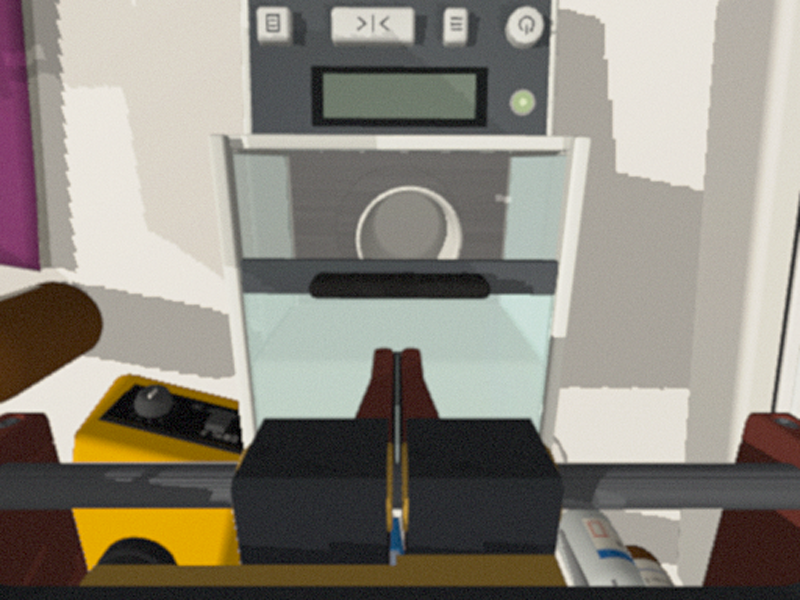

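Call:
move_arm(offset=[[0,0,0.012],[0,0,0.02],[0,0,0.024],[0,0,0.024],[0.006,0,0.024],[0.01,0,0.024],[0.014,0,0.024],[0.018,0,0.024],[0.022,0,0.024],[0.026,0,0.024],[0.03,0,0.024],[0.034,0,0.024]], turn=[[0,0,0],[0,0,0],[0,0,0],[0,0,0],[0,0,0],[0,0,0],[0,0,0],[0,0,0],[0,0,0],[0,0,0],[0,0,0],[0,0,0]])

```text
clock: 5.05
position: [0.5623, 0.0559, 0.1617]
tool_rot: [0.205, 3.135, 0.0]
ft_force: [1.8, 0.8, 1.5]
gripper_width: 0.0003
```

```bash
python3 look.py d
```

```text
5.05 [0.5623 0.0559 0.1617] [1.83 0.77 1.51] [ 0.039 -0.007  1.439  0.     1.709 -1.401] [[254.44724029 240.04137906]]
```

View pics/d_wz.png

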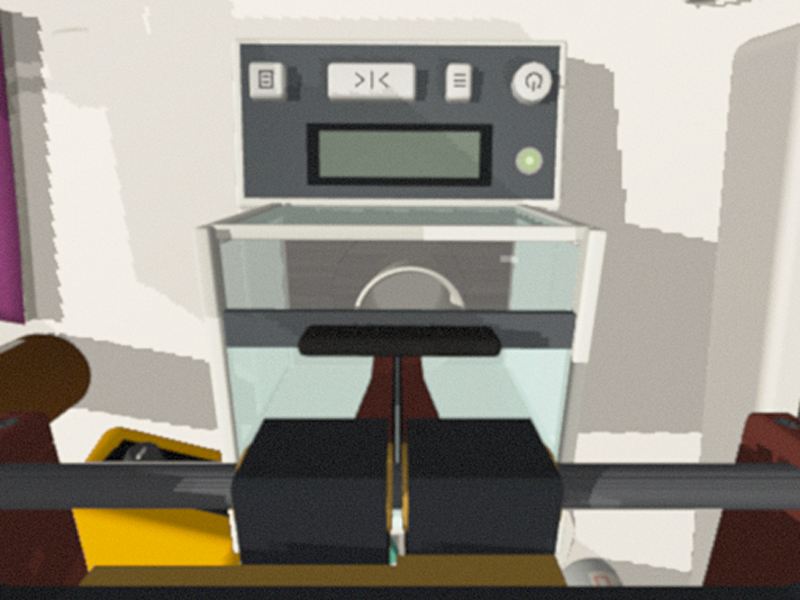

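Call:
move_arm(offset=[[0.004,0,-0.0015],[0.008,0,-0.0015],[0.012,0,-0.0015],[0.016,0,-0.0015],[0.02,0,-0.0015],[0.024,0,-0.0015],[0.026,0,-0.0015]], turn=[[0,0,0],[0,0,0],[0,0,0],[0,0,0],[0,0,0],[0,0,0],[0,0,0]])

```text
clock: 5.98
position: [0.5365, 0.0593, 0.1632]
tool_rot: [0.205, 3.135, -0.0]
ft_force: [2.2, 0.3, -0.7]
gripper_width: 0.0008
```

```bash
python3 look.py e
```

```text
5.975 [0.5365 0.0593 0.1632] [ 2.22  0.35 -0.72] [ 0.047 -0.075  1.503 -0.     1.714 -1.393] [[254.47148067 240.10347865]]
```

View pics/e_wz.png

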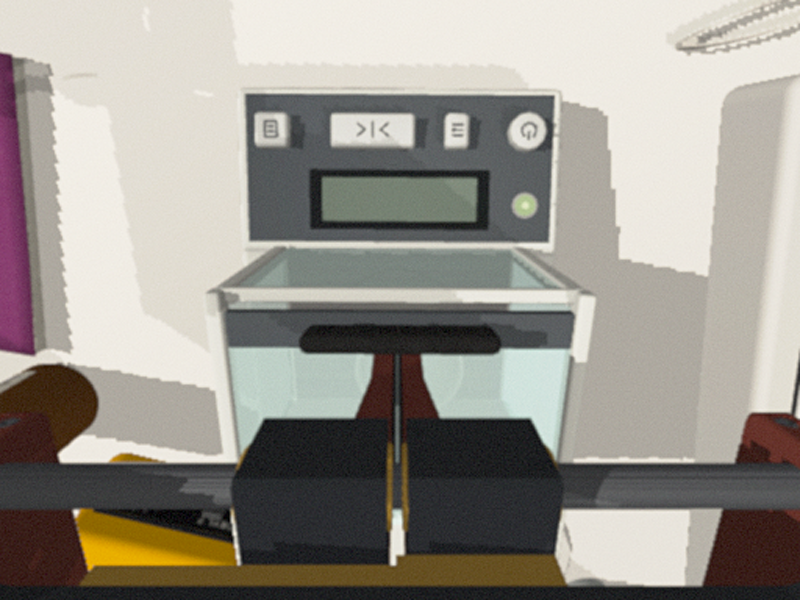

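Call:
move_arm(offset=[[0.0015,0,0],[0.003,0,0],[0.003,0,0]], turn=[[0,0,0],[0,0,0],[0,0,0]])

```text
clock: 6.4
position: [0.5337, 0.0597, 0.1632]
tool_rot: [-0.205, -3.135, 0.0]
ft_force: [1.6, -0.8, -0.7]
gripper_width: 0.0008
```

Call:
move_arm(offset=[[0.001,0,0],[0.002,0,0],[0.002,0,0]], turn=[[0,0,0],[0,0,0],[0,0,0]])

```text
clock: 6.78
position: [0.5317, 0.06, 0.1632]
tool_rot: [0.205, 3.135, 0.0]
ft_force: [1.3, -0.6, -0.4]
gripper_width: 0.0004
```

Call:
move_arm(offset=[[0.001,0,0],[0.002,0,0],[0.002,0,0]], turn=[[0,0,0],[0,0,0],[0,0,0]])

```text
clock: 7.15
position: [0.5297, 0.0602, 0.1632]
tool_rot: [-0.205, -3.135, -0.0]
ft_force: [1.6, -0.1, 0.2]
gripper_width: 0.0003
```

```bash
python3 look.py f
```

```text
7.15 [0.5297 0.0602 0.1632] [ 1.59 -0.06  0.23] [ 0.049 -0.093  1.52   0.     1.715 -1.391] [[254.45898876 240.061411  ]]
```

View pics/f_wz.png

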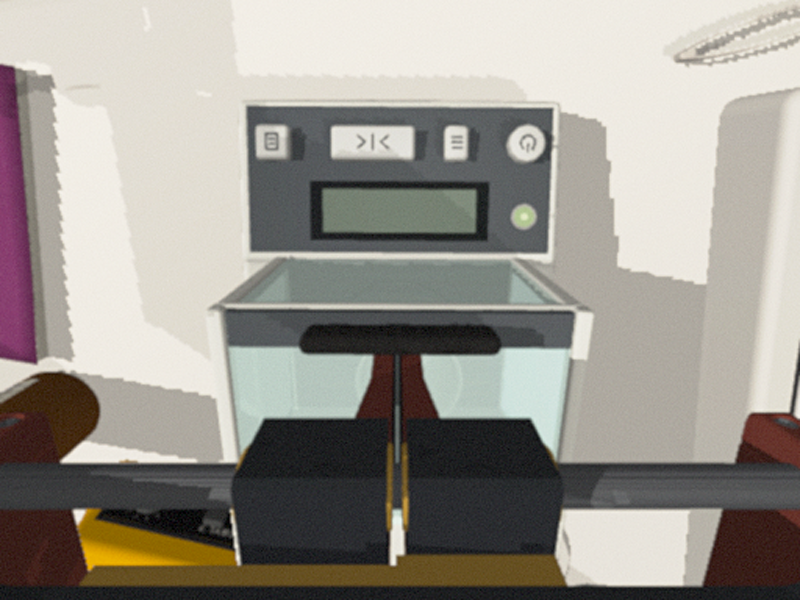

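Cover edge (row 310) now overlaps the front wall rail; no stop force yet. Continue in small steps.

Call:
move_arm(offset=[[0.001,0,0],[0.002,0,0],[0.002,0,0]], turn=[[0,0,0],[0,0,0],[0,0,0]])

```text
clock: 7.58
position: [0.528, 0.0604, 0.1633]
tool_rot: [0.205, 3.134, 0.0]
ft_force: [2.4, 0.1, 0.9]
gripper_width: 0.0004
```

Call:
move_arm(offset=[[0.001,0,0],[0.0015,0,0],[0.0015,0,0]], turn=[[0,0,0],[0,0,0],[0,0,0]])

```text
clock: 7.95
position: [0.5266, 0.0606, 0.1635]
tool_rot: [0.205, 3.134, 0.0]
ft_force: [4.4, -0.6, 2.3]
gripper_width: 0.0008
```

Call:
move_arm(offset=[[0.001,0,0],[0.001,0,0]], turn=[[0,0,0],[0,0,0]])

```text
clock: 8.2
position: [0.5258, 0.0607, 0.1636]
tool_rot: [0.205, 3.133, 0.0]
ft_force: [5.6, -0.7, 1.9]
gripper_width: 0.0005
```

```bash
python3 look.py g
```

```text
8.2 [0.5258 0.0607 0.1636] [ 5.63 -0.68  1.94] [ 0.051 -0.105  1.53  -0.     1.715 -1.389] [[254.45406382 240.07030237]]
```

View pics/g_wz.png

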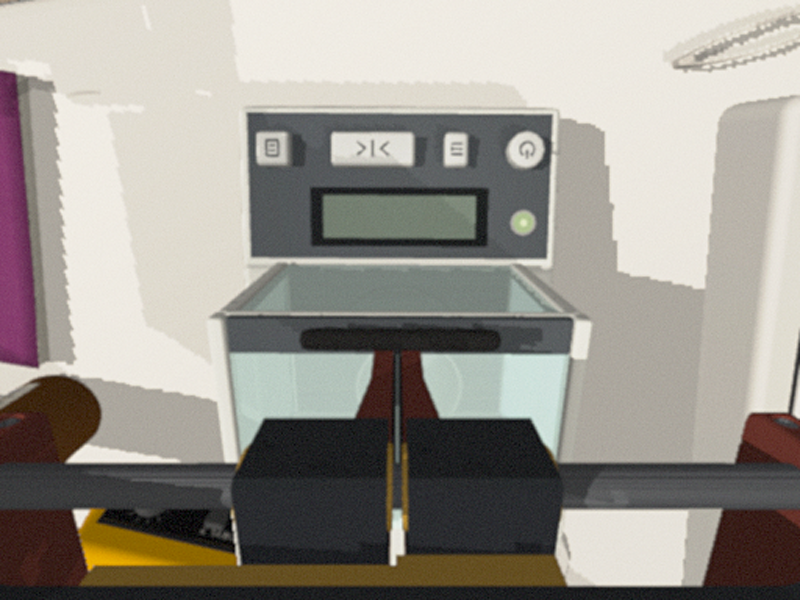

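Call:
move_arm(offset=[[-0.004,0,0],[-0.01,0,0],[-0.016,0,-0.002],[-0.018,0,-0.03],[-0.018,0,-0.09],[-0.018,0,-0.15],[-0.018,0,-0.15],[-0.018,0,-0.15]], turn=[[0,0,0],[0,0,0],[0,0,0],[0,0,0],[0,0,0],[0,0,0],[0,0,0],[0,0,0]])

```text
clock: 9.25
position: [0.5432, 0.0584, 0.3122]
tool_rot: [-0.205, -3.134, 0.0]
ft_force: [0.3, 0.3, -0.1]
gripper_width: 0.0006
```

```bash
python3 look.py i
python3 - <<'E'
import cv2
f=cv2.imread("pics/i_wrist.png")
a=cv2.resize(f[90:290,180:340],None,fx=3,fy=3,interpolation=cv2.INTER_CUBIC);cv2.imwrite("pics/i_zoom.png",a)
E
```

```text
9.25 [0.5432 0.0584 0.3122] [ 0.32  0.26 -0.1 ] [ 0.045 -0.015  1.179  0.     1.979 -1.395] [[254.45457338 240.06652815]]
```

View pics/i_zoom.png

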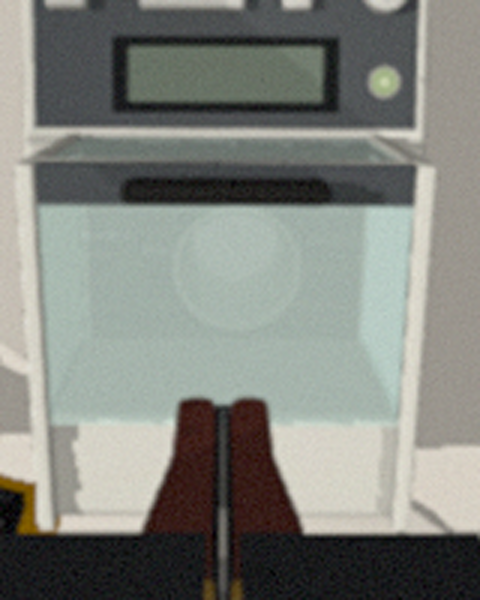

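Run:
```python
from h import *
for im,row in(("c",(273,372,456,525,25,25,26,27)),("d",(266,371,459,532,79,80,81,82)),("f",(271,373,456,526,141,142,143,144))):
    c,s=pickle.load(open(im+".pkl","rb"))
    print(im,[atz(c,cz(row[i],row[i+4],1.5625,0,0),.0455).round(4)[:2].tolist() for i in range(4)])
```

```text
c [[0.4274, -0.0017], [0.4353, 0.0573], [0.4425, 0.1073], [0.4485, 0.1484]]
d [[0.4262, -0.0015], [0.4345, 0.0576], [0.4416, 0.1072], [0.4476, 0.1484]]
f [[0.4264, -0.0019], [0.4349, 0.0581], [0.4419, 0.1069], [0.448, 0.1482]]
```

Call:
move_arm(offset=[[0.045,0.03,0],[0.09,0.06,0],[0.112,0.0753,0.02],[0.112,0.0753,0.07],[0.112,0.0753,0.12],[0.112,0.0753,0.17],[0.112,0.0753,0.22],[0.112,0.0753,0.235],[0.112,0.0753,0.235],[0.112,0.0753,0.235]], turn=[[0,-0.1,0],[0,-0.2,0],[0,-0.2,0],[0,-0.2,0],[0,-0.2,0],[0,-0.2,0],[0,-0.2,0],[0,-0.2,0],[0,-0.2,0],[0,-0.2,0]])

```text
clock: 10.55
position: [0.443, 0.148, 0.0804]
tool_rot: [0.192, 2.933, -0.018]
ft_force: [0.9, 0.5, -0.4]
gripper_width: 0.0004
```

```bash
python3 look.py j
```

```text
10.55 [0.443  0.148  0.0804] [ 0.93  0.51 -0.35] [ 0.314 -0.441  1.966 -0.086  1.432 -1.122] [[254.50643433 239.91464609]]
```

View pics/j_wz.png

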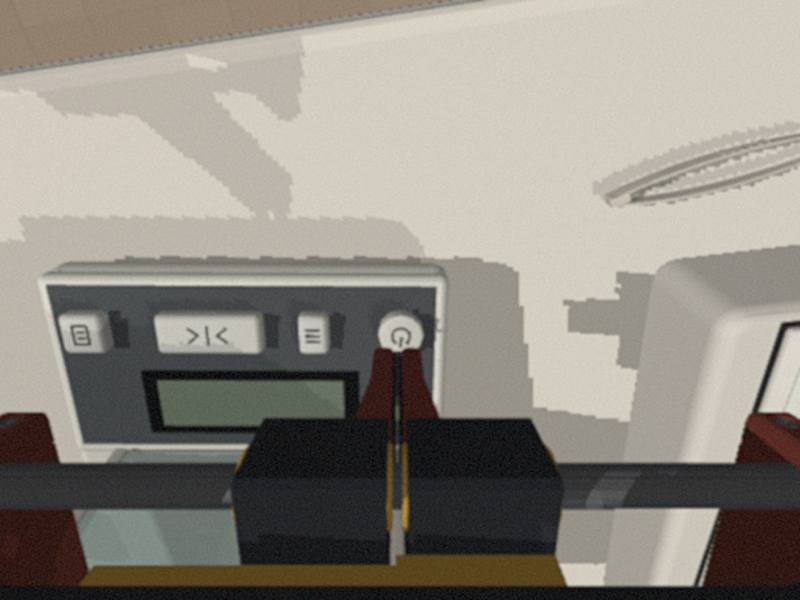

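Run:
```python
from h import *
c,s=pickle.load(open("j.pkl","rb"))
R=Rn.from_rotvec(s['tool_rot']).as_matrix(); print(R.round(3))
for n,uv in dict(sq=(84,333),bar=(210,332),nar=(313,332),rnd=(401,332)).items():
    p=atz(c,cz(*uv,1.5625,0,0),.046); print(n,p.round(4),(R.T@(p-s['position'])).round(4))
```

```text
[[-0.971  0.13   0.2  ]
 [ 0.128  0.991 -0.025]
 [-0.201  0.001 -0.98 ]]
sq [4.256e-01 4.000e-04 4.600e-02] [ 0.005  -0.1486  0.0339]
bar [0.4329 0.0597 0.046 ] [ 0.0054 -0.0889  0.0339]
nar [0.4393 0.108  0.046 ] [ 0.0054 -0.0401  0.034 ]
rnd [0.4449 0.1493 0.046 ] [0.0053 0.0015 0.0341]
```

Call:
move_arm(offset=[[0.003,0.0005,0.015],[0.003,0.0005,0.026],[0.003,0.0005,0.03],[0.003,0.0005,0.033],[0.003,0.0005,0.035],[0.003,0.0005,0.035]], turn=[[0,0,0],[0,0,0],[0,0,0],[0,0,0],[0,0,0],[0,0,0]])

```text
clock: 11.35
position: [0.4458, 0.1476, 0.0435]
tool_rot: [0.192, 2.936, -0.019]
ft_force: [-3.2, -0.3, 3.0]
gripper_width: 0.0002
```

```bash
python3 look.py k
```

```text
11.35 [0.4458 0.1476 0.0435] [-3.17 -0.32  3.03] [ 0.31  -0.41   2.01  -0.087  1.362 -1.119] [[254.48182468 239.92024634]]
```

View pics/k_wz.png

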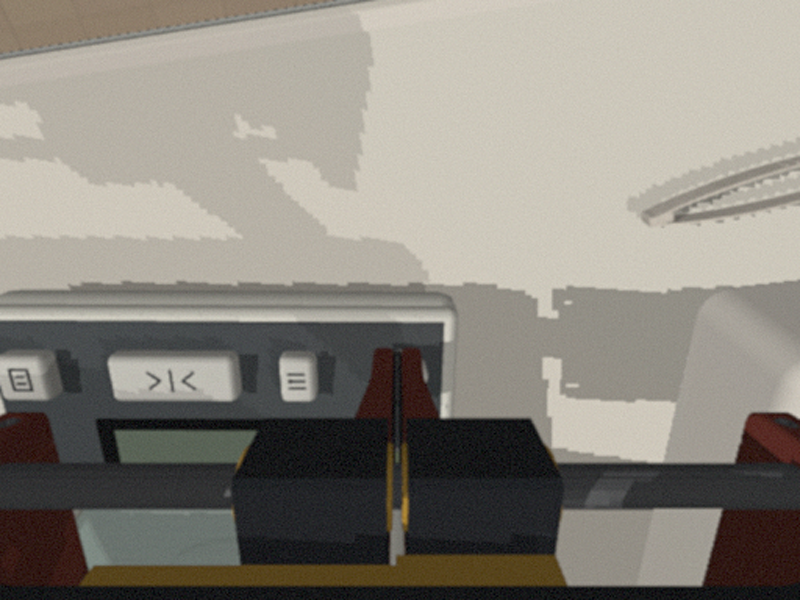

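Call:
move_arm(offset=[[0,0,0.001],[0,0,0.002],[0,0,0.002]], turn=[[0,0,0],[0,0,0],[0,0,0]])

```text
clock: 11.78
position: [0.4465, 0.1476, 0.0415]
tool_rot: [0.192, 2.935, -0.019]
ft_force: [-4.4, -1.1, 4.7]
gripper_width: 0.0006
```

Call:
move_arm(offset=[[0,0,-0.003],[0,0,-0.01],[0,0,-0.025],[0,0,-0.03],[0,0,-0.03]], turn=[[0,0,0],[0,0,0],[0,0,0],[0,0,0],[0,0,0]])

```text
clock: 12.4
position: [0.4408, 0.1485, 0.0715]
tool_rot: [0.192, 2.934, -0.018]
ft_force: [-0.2, -0.0, 0.0]
gripper_width: 0.0004
```

```bash
python3 look.py l
```

```text
12.4 [0.4408 0.1485 0.0715] [-0.15 -0.01  0.04] [ 0.316 -0.441  1.982 -0.087  1.419 -1.118] [[254.47985522 239.87111267]]
```

View pics/l_wz.png

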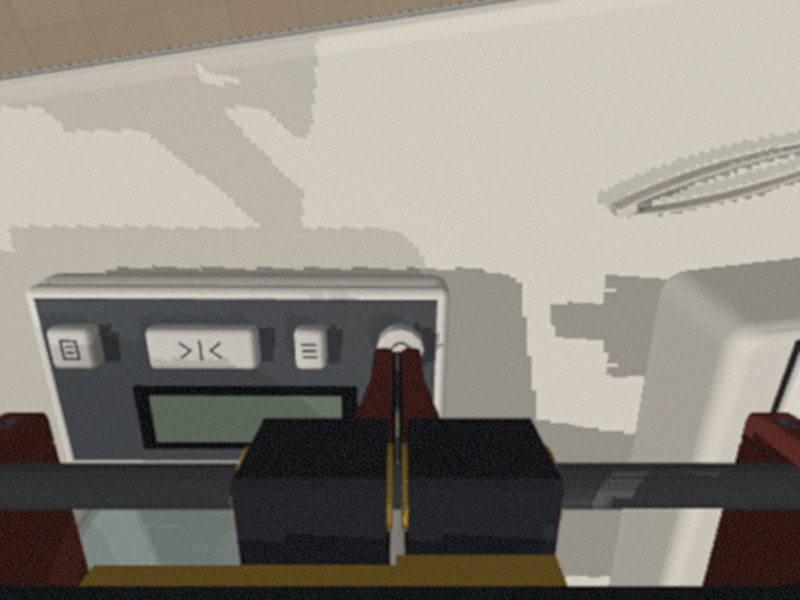

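Call:
move_arm(offset=[[0.001,-0.04,0],[0.001,-0.08,0],[0.001,-0.09,0],[0.001,-0.09,0.01],[0.001,-0.09,0.02],[0.001,-0.09,0.02]], turn=[[0,0,0],[0,0,0],[0,0,0],[0,0,0],[0,0,0],[0,0,0]])

```text
clock: 13.2
position: [0.4309, 0.0595, 0.049]
tool_rot: [0.191, 2.939, -0.02]
ft_force: [-1.0, -0.2, -0.4]
gripper_width: 0.0006
```

```bash
python3 look.py m
```

```text
13.2 [0.4309 0.0595 0.049 ] [-1.03 -0.2  -0.37] [ 0.094 -0.543  2.092 -0.045  1.401 -1.344] [[254.4742278  239.88349234]]
```

View pics/m_wz.png

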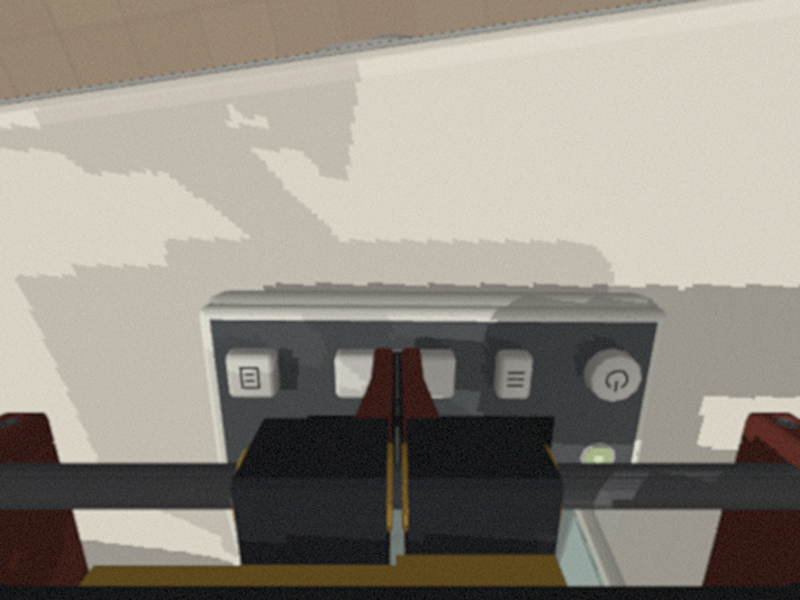

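Call:
move_arm(offset=[[0,0,0.004],[0,0,0.006],[0,0,0.008],[0,0,0.0095],[0,0,0.0095]], turn=[[0,0,0],[0,0,0],[0,0,0],[0,0,0],[0,0,0]])

```text
clock: 13.88
position: [0.4336, 0.0588, 0.0419]
tool_rot: [0.192, 2.935, -0.018]
ft_force: [-2.8, 2.7, 4.6]
gripper_width: 0.0005
```

Call:
move_arm(offset=[[0,0,0.0006],[0,0,0.0006]], turn=[[0,0,0],[0,0,0]])

```text
clock: 14.12
position: [0.4338, 0.0588, 0.0413]
tool_rot: [0.192, 2.935, -0.018]
ft_force: [-2.6, 3.5, 4.5]
gripper_width: 0.0003
```

```bash
python3 look.py n
```

```text
14.125 [0.4338 0.0588 0.0413] [-2.64  3.46  4.55] [ 0.091 -0.533  2.1   -0.044  1.38  -1.345] [[254.51870846 239.93001321]]
```

View pics/n_wz.png

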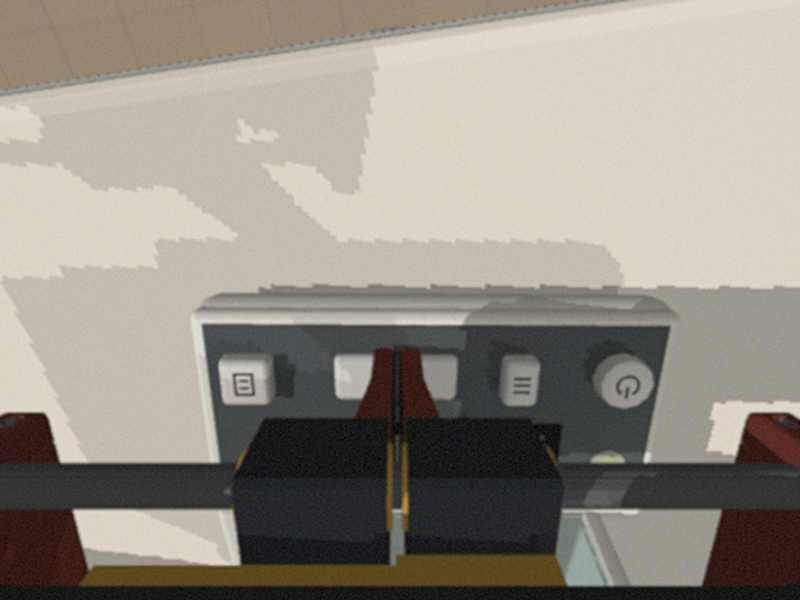

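Call:
move_arm(offset=[[0,0,-0.004],[0,0,-0.012],[0,0,-0.025],[0,0,-0.027],[0,-0.03,-0.027],[0,-0.0595,-0.027],[0,-0.0595,-0.022],[0,-0.0595,-0.012],[0,-0.0595,-0.009],[0,-0.0595,-0.009]], turn=[[0,0,0],[0,0,0],[0,0,0],[0,0,0],[0,0,0],[0,0,0],[0,0,0],[0,0,0],[0,0,0],[0,0,0]])

```text
clock: 15.42
position: [0.4239, 0.0004, 0.0491]
tool_rot: [0.191, 2.937, -0.019]
ft_force: [-0.6, -0.2, 1.1]
gripper_width: 0.0003
```

```bash
python3 look.py o
```

```text
15.425 [4.239e-01 4.000e-04 4.910e-02] [-0.58 -0.17  1.11] [-0.07  -0.592  2.123 -0.012  1.412 -1.51 ] [[254.47518783 239.92238069]]
```

View pics/o_wz.png

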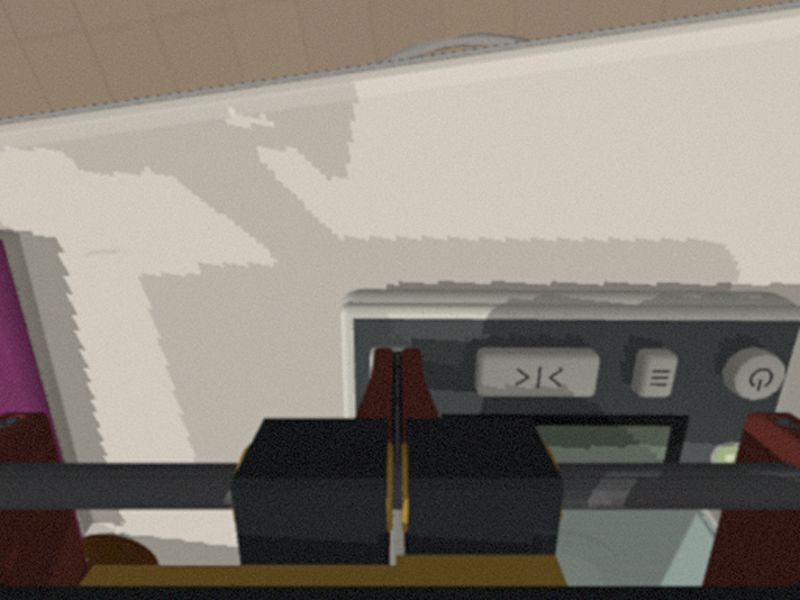

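Call:
move_arm(offset=[[0,-0.001,0.003],[0,-0.001,0.006],[0,-0.001,0.008],[0,-0.001,0.0098],[0,-0.001,0.0098]], turn=[[0,0,0],[0,0,0],[0,0,0],[0,0,0],[0,0,0]])

```text
clock: 16.1
position: [0.4262, -0.0014, 0.0407]
tool_rot: [0.192, 2.935, -0.019]
ft_force: [-3.5, 0.2, 5.4]
gripper_width: 0.0007
```

```bash
python3 look.py p
```

```text
16.1 [ 0.4262 -0.0014  0.0407] [-3.53  0.16  5.4 ] [-0.074 -0.582  2.132 -0.011  1.391 -1.513] [[254.48517192 239.89994691]]
```

View pics/p_wz.png

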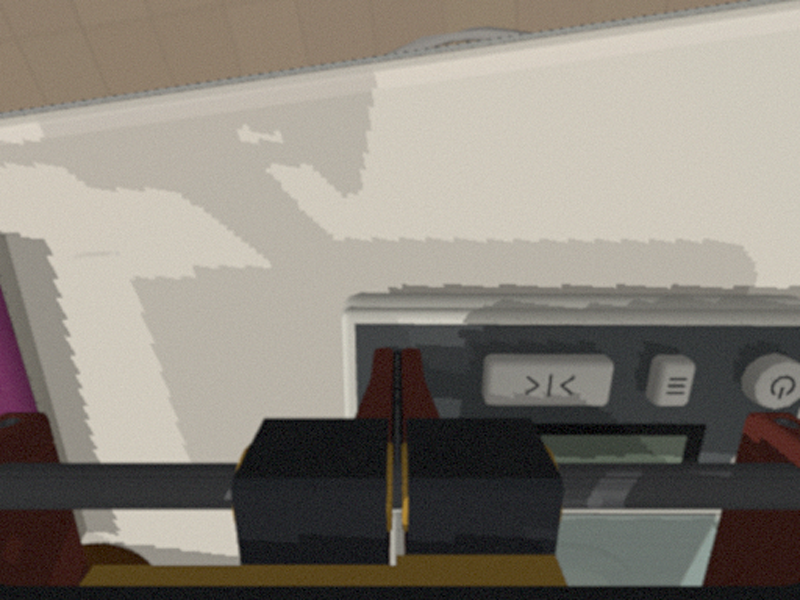

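Call:
move_arm(offset=[[0,0,-0.004],[0,0,-0.012],[0,0,-0.03],[0,0,-0.07],[0,0,-0.12],[0,0,-0.17],[0,0,-0.2],[0,0,-0.2],[0,0,-0.2]], turn=[[0,0,0],[0,0,0],[0,0,0],[0,0,0],[0,0,0],[0,0,0],[0,0,0],[0,0,0],[0,0,0]])

```text
clock: 17.27
position: [0.3863, 0.0036, 0.2346]
tool_rot: [0.193, 2.938, -0.02]
ft_force: [-0.3, 0.9, -0.3]
gripper_width: -0.0001
```

```bash
python3 look.py q
```

```text
17.275 [0.3863 0.0036 0.2346] [-0.25  0.9  -0.25] [-0.067 -0.682  1.849 -0.013  1.778 -1.511] [[254.48429431 239.92217242]]
```

View pics/q_wz.png

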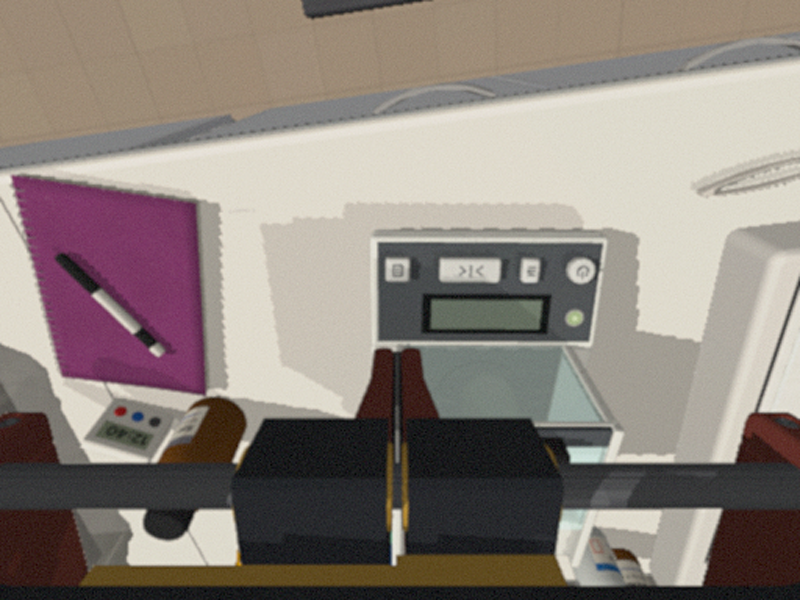

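Run:
```python
from workcell import eyes
import cv2
f=eyes.grab_frame("top")[70:270,150:390]; g=eyes.grab_frame("scene")[150:260,200:390]
cv2.imwrite("pics/r_top.png",cv2.resize(f,(792,600),interpolation=cv2.INTER_CUBIC));cv2.imwrite("pics/r_sc.png",cv2.resize(g,(760,440),interpolation=cv2.INTER_CUBIC))
```

```text
(no output)
```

View pics/r_top.png

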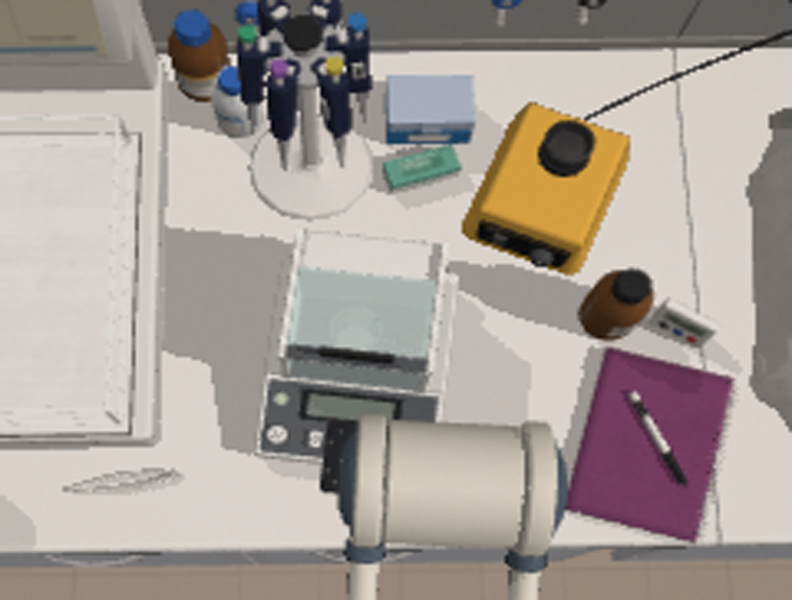

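View pics/r_sc.png

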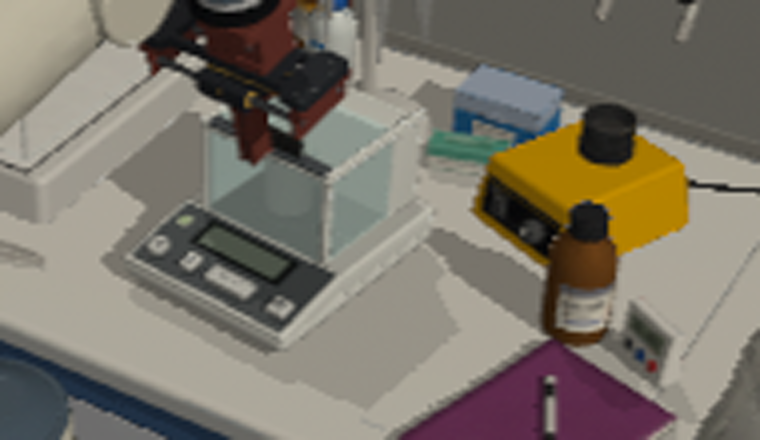

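The cover is shut with its front edge on the front wall, the keys stand up, and nothing else has moved.

```bash
python3 -c "
from workcell import manip
print(manip.hand_in())"
```

```text
the job is handed in; nothing more can be done
None
```

I pushed the cover shut and tapped the round, bar and square keys once each, in that order. I handed the job in at about 17.4 s of the 54 s allowed.

- **Cover:** I pushed the tab with the closed fingertips until the force rose to about 5.6 N at the stop. After backing off, the wrist and top pictures both showed the glass edge on the front wall.
- **Keys:** By the force reading, the round, bar and square keys were pressed with about 5.4, 5 and 6 N. The 2.5 mm tap point needs 3.8 N, so I estimate 4 to 5 mm of travel on each. I did not touch the narrow key.
- **Last checks:** All keys stood released and the tool was clear of everything, with the force reading near zero. The beaker, notebook, marker, bottle and timer were where they had been.

**Checks that disagreed or stayed open:**
- The top and wrist cameras differed by about 4 mm in y on the key positions, so I centred on the keys using the wrist view.
- There was an unexplained sideways force of 3 to 4 N while the keys were pressed, probably friction.
- The display stayed blank after the taps, so it gave no confirmation; I judged the taps by force and depth only.

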